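# Let the red toy ball out of the budgie treat dispenser

### The arm

A 6-joint arm with a two-finger parallel gripper is mounted at the origin on the work surface. World frame = base frame: x ahead of the robot, y to its left, z up, the work surface at z = 0. Lengths are in m, angles in degrees, forces in N, time in s.
With the tool pointing down it reaches from about 0.25 to 0.725 m from the base axis. Payload 9.7 kg.
Tool frame: the origin (TCP) lies between the finger pads; the fingertips stand 19 mm ahead of it and the grasp point (between the pads) is the TCP; z points along the fingers, y is the line along which they close (so a half turn about z gives the same grasp; the last joint's range is limited). The gripper opens to 85 mm and grips with 20 to 120 N. Pads are 22 mm wide; open, the fingers measure 114 mm over their backs; the gripper's body (76 mm by 85 mm) begins 54 mm behind the grasp point. The pads swing forward as they close: fully open they stand 13 mm farther back than shut.
Start: joints at [0, 4.979, 10.078, 95.1, 0, 90], TCP at [0.55, -0, 0.25] pointing down, gripper open.
Joint ranges: [-179.16, 179.16], [-48.56, 103.87], [-65.8, 70.77], [-126.05, 130.52], [-82.76, 87.17], [-180, 180]. Speed limits (degrees/s): [127.2, 127.2, 147.25, 180, 180, 180].

### API

Orientations are given as [roll, pitch, yaw] about the fixed x, y, z axes, in that order (R = Rz(yaw) Ry(pitch) Rx(roll)).
In Python, from workcell import telemetry, camera, calibration, workorder gives the robot as it stands.
- The arm moves only by the tool play_rows, never from a script. Its argument "increments" is a list of rows, each a list of 3 entries, a list of its own where there are three numbers: the shift along the tool's x, y, z in mm, then the turn, a rotation vector about the tool's x, y, z in degrees, then the closure, from 0 (fully open) to 1 (shut). In form: [[[x, y, z], [ax, ay, az], jaw], ...]. A call has 1 to 20 rows; each row is the pose to reach, as a shift and turn from the pose commanded when the call began, along the tool's axes at that moment; what a row does not reach only later rows make up. A row lasts 1/10 s, in which the tool goes at most 50 mm and 8.59 degrees, less where a joint would pass 70% of its speed; a pose out of reach is approached as far as the arm can. A call with a gripper value outside its range is refused whole. The fingers move at their own pace and stop on an object; "grip_force" is the grip in N (left out, the last holds). Time passes only in rows, so rows that repeat a pose let the fingers close. It gives the time, the measured TCP pose, the force, the opening and the grip force at its end, in the units of the state.
- telemetry.get_obs(): the state, without advancing time (a new reading comes with each control period).
- camera(name): name is "scene" or "side" or "wrist"; returns (picture, depth): 384x512x3 uint8, red, green, blue; 384x512 float32, m along the optical axis (not along the pixel's ray), 0 where there is no reading.
- calibration(name): a dict with "vertical_fov" (degrees; the focal length in pixels is half the picture's height over the tangent of half this angle, whatever the lens; pixels are square), "cx", "cy" (the principal point, pixels), "rvec" (rotation vector, rad) and "tvec" (3), from world to camera coordinates, as OpenCV has them; the wrist camera has in their place "hand_eye" (4x4, takes a point from camera to tool coordinates, whose origin is the TCP and whose axes are the flange's). Camera axes: x right, y down, z forward; pixel columns grow to the right and rows downward; lengths in m; the calibration is good to about 2 mm. A picture is of the moment at which its call begins: read the wrist's pose just before it. calibration takes no time and is no camera call.
- workorder.job_done(): hands the job in; it is judged then, once.
The state is a dict: "time": time; "q": joint angles; "qd": joint speeds; "joint_efforts": joint torques, N m; "ee_pos": TCP position; "tcp_rot": TCP orientation; "wrist_force": force on the tool from outside, world axes, zero at the start; "torque": the same for the moment, N m; "opening": finger opening in m; "grasp_force": force on a finger pad.
Only numpy, scipy, OpenCV 4.12 (cv2) and the standard library are available. Lean on these libraries where they do the work, as an engineer would, in place of code of your own. Each camera call takes 0.05 s, during which the arm holds its last target. There are 200 camera calls.

### The job

The budgie's red ball waits behind a gate in one of the two lanes of the treat dispenser. Press down the orange paddle on the red ball's side so that the lever's other end lifts its gate and the red ball rolls down into the yellow tray, then let the paddle come all the way back up so the gate is shut again. Only press: pick nothing up, do not touch the balls, leave the blue ball and its paddle alone, and do not disturb the things lying around.

Things in the scene. Friction and masses are not known exactly. Their poses are not given: they have to be found in the camera images.
- dispenser: Fixed, base 250 x 280 mm. Origin on the table mid-width. Two lanes (left y = +21, right y = -21 mm, 36 wide) slope 9 degrees down towards its -x (robot side) into a shared yellow-floored tray (x -70 to -130 mm, 84 wide). Gates at x = +20, lane floor there 50 mm high. A lever to each side lies along y at x = +20, z = 92; paddles at y = +175 and -175; hinge posts at y = +100 and -100, 100 high.
- lever_left (a joint): left (+y) lever, rad: 0 = paddle up, gate shut; 0.45 = paddle fully down, gate fully up (end stop). A spring returns it to 0 when let go. The ball passes under the gate above about 0.35. Hinge pin along the dispenser's x axis at its y = +100, z = 92 mm. The gate, a dark steel plate, hangs from the lever's inner end in the left lane.
- lever_right (a joint): right (-y) lever, rad: 0 = paddle up, gate shut; 0.45 = paddle fully down, gate fully up (end stop). A spring returns it to 0 when let go. The ball passes under the gate above about 0.35. Hinge pin along the dispenser's x axis at its y = -100, z = 92 mm. The gate, a dark steel plate, hangs from the lever's inner end in the right lane.
- paddle_left (a point): Centre of the top face of the orange paddle at the outer end of the left (+y) lever (44 x 40 mm, flat when up, about 100 mm above the table), 75 mm outside the hinge pin; it moves with the lever, sinking 33 mm over the full stroke. It needs about 1.5 N to start and 3.5 N held fully down, then meets a hard stop. It works the gate of the left lane only.
- paddle_right (a point): Centre of the top face of the orange paddle at the outer end of the right (-y) lever (44 x 40 mm, flat when up, about 100 mm above the table), 75 mm outside the hinge pin; it moves with the lever, sinking 33 mm over the full stroke. It needs about 1.5 N to start and 3.5 N held fully down, then meets a hard stop. It works the gate of the right lane only.
- red_ball: Red plastic ball, 28 mm across, about 18 g; origin at its centre. Starts resting against the uphill side of one of the gates (in either lane), its centre about 67 mm above the table; in the tray its centre is about 42 mm above the table, against the end wall. Rolls down in about a second.
- blue_ball: Blue plastic ball, same size, waiting behind the other gate; origin at its centre. It stays there.
- bowl: Loose yellow ceramic bowl, 100 mm across, 40 mm high; origin under its centre. Bystander.
- cuttlebone_frame: Loose grey plastic frame with a white cuttlebone, 140 x 64 x 12 mm, lying flat; origin under its centre. Bystander.
- swing_perch: Loose swing perch lying flat: wooden bar 120 mm long, 12 mm thick along its y, steel wire loop reaching 88 mm towards its +x; origin under the middle of the bar. Bystander.
- feeder_clip: Loose steel feeder clip, 60 x 26 mm, 37 mm high; origin under its centre. Bystander.
Not all that is in view belongs to the job. Of the things shaped like the blue_ball, the blue one is meant.

How it is judged:
By the outcome, as a careful person would: the job done as asked, in the order asked, and still so for the second after the job is handed in, with the robot touching nothing.
It also fails if it takes over 29 s, if anything falls off the work surface, if the arm or the gripper's body presses on something with over 40 N, if the wrist force passes 120 N, or if a joint passes its speed limit or range.

## Working session

There is one attempt and no reset: what is moved stays moved. The work goes in short steps, Python scripts to look and compute and a tool call to move; the robot and the scene stay as the last step left them, time stands still between calls to the robot, and variables do not carry over. Pictures are saved under pics/ and viewed, at most 10 in all, crops included, and the job is handed in when it is done.

Besides the shell and the picture viewer there is one more tool, called in YAML: its name, and indented under it one key for each argument. play_rows: Moves the arm, as the interface text tells. Its arguments: {"type":"object","properties":{"increments":{"type":"array"},"grip_force":{"type":"number"}},"required":["increments"]}

```bash
mkdir -p pics
cat > h.py <<'E'
import numpy as np, cv2
from workcell import telemetry, camera, calibration, workorder
def world(name,depth,uv):
    c=calibration(name); f=192/np.tan(np.radians(c["vertical_fov"]/2))
    R=cv2.Rodrigues(np.array(c["rvec"],float))[0]; t=np.array(c["tvec"]).ravel()
    out=[]
    for u,v in uv:
        d=np.median(depth[v-1:v+2,u-1:u+2]); p=np.array([(u-c["cx"])/f*d,(v-c["cy"])/f*d,d]); out.append(R.T@(p-t))
    return np.array(out)
E
python3 - <<'E'
from h import *
for n in("scene","side"):
    p,d=camera(n); np.save(n,d); cv2.imwrite(f"pics/{n}0.png",p[:,:,::-1]); print(calibration(n))
E
```

```text
{'vertical_fov': 47.50029567330338, 'cx': 257.4963360713512, 'cy': 190.33043985685282, 'rvec': array([ 1.63041056,  1.66828785, -0.83973252]), 'tvec': array([ 0.01158204, -0.25410708,  1.52890994])}
{'vertical_fov': 56.41097253358908, 'cx': 254.6205968982504, 'cy': 189.5726500624864, 'rvec': array([ 0.1834964 , -2.90602163,  1.05184972]), 'tvec': array([0.5767808 , 0.11099744, 0.95756244])}
```

View pics/scene0.png

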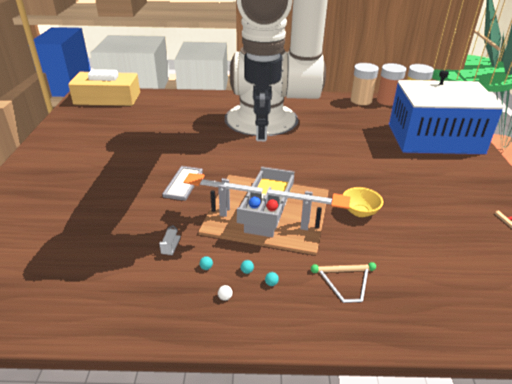

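View pics/side0.png

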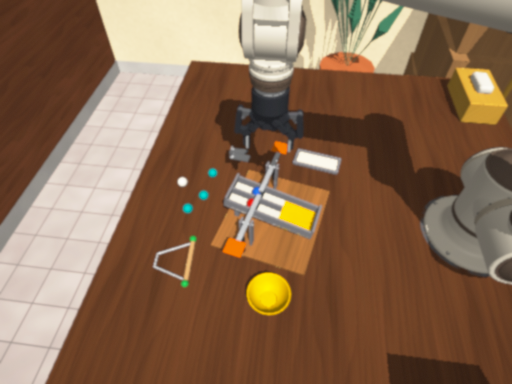

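The scene view has the red ball at (272,204) and the blue ball at (255,201), behind the two gates. The cyan balls (206,264), (247,267) and (272,279) and the white one are loose decoys. The red ball is nearer the orange paddle at (341,201), with the bowl close by at (362,203). I'll confirm with an enlarged crop and measure.

Run:
```python
from h import *
p=cv2.imread("pics/scene0.png"); cv2.imwrite("pics/crop1.png",cv2.resize(p[160:260,180:390],None,fx=3.8,fy=3.8,interpolation=cv2.INTER_CUBIC))
d=np.load("scene.npy"); s=np.load("side.npy"); np.set_printoptions(precision=3,suppress=True)
print("scene red,blue,padL,padR,bowl\n",world("scene",d,[(272,204),(255,201),(341,201),(195,179),(362,203)]))
print("side padL,padR,bowl\n",world("side",s,[(235,247),(281,147),(269,294)]))
# orange regions in both views
for n,D in(("scene",d),("side",s)):
    im=cv2.imread(f"pics/{n}0.png"); h=cv2.cvtColor(im,cv2.COLOR_BGR2HSV)
    m=cv2.inRange(h,(6,190,150),(16,255,255)); k,l,st,c=cv2.connectedComponentsWithStats(m)
    for i in range(1,k):
        if st[i,4]>25:
            vs,us=np.where(cv2.erode((l==i).astype(np.uint8),np.ones((2,2))));P=world(n,D,list(zip(us,vs)));P=P[(P[:,2]>.085)&(P[:,2]<.11)]
            if len(P):print(n,c[i],len(P),P.mean(0),P.min(0),P.max(0))
```

```text
scene red,blue,padL,padR,bowl
 [[ 0.596  0.029  0.077]
 [ 0.586 -0.01   0.077]
 [ 0.609  0.183  0.1  ]
 [ 0.534 -0.154  0.1  ]
 [ 0.495  0.264  0.009]]
side padL,padR,bowl
 [[ 0.603  0.185  0.1  ]
 [ 0.525 -0.156  0.099]
 [ 0.516  0.245  0.004]]
side [280.567 146.844] 111 [ 0.525 -0.156  0.099] [ 0.509 -0.177  0.094] [ 0.544 -0.135  0.101]
side [234.02  247.421] 272 [0.604 0.186 0.099] [0.581 0.162 0.093] [0.628 0.206 0.102]
```

View pics/crop1.png

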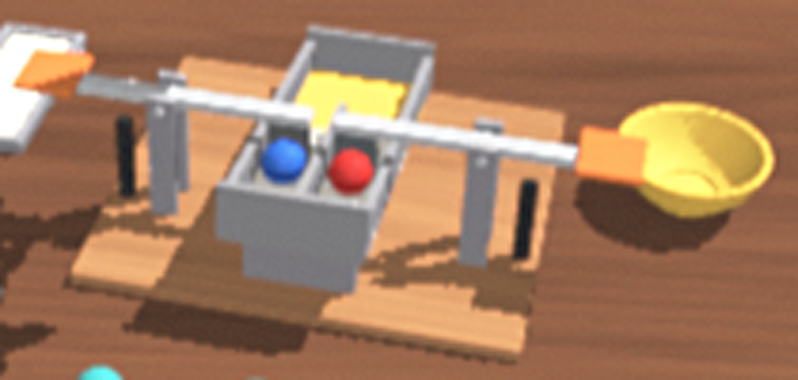

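The crop confirms it: red is on the +y side, so the left paddle at about (0.605, 0.185, 0.100) is the one to press. The dispenser's yaw is about -13°.

Run:
```python
from h import *
from scipy.spatial.transform import Rotation as R
o=telemetry.get_obs(); M=R.from_euler('xyz',np.array(o["tcp_rot"]).ravel(),degrees=True).as_matrix()
print(o["time"],o["ee_pos"],o["tcp_rot"],M.round(3)); print("tool mm to 35 above",1000*M.T@(np.array([.605,.186,.154])-o["ee_pos"]))
```

```text
0.1 [ 5.49826955e-01 -4.96774024e-06  2.49687722e-01] [-1.79935015e+02 -1.11735051e-03  8.99981427e+01] [[ 0.     1.    -0.001]
 [ 1.    -0.     0.   ]
 [ 0.    -0.001 -1.   ]]
tool mm to 35 above [186.00489005  55.27551309  95.62871772]
```

play_rows:
  increments:
    - [[10,3,0],[0,0,1],1]
    - [[30,9,5],[0,0,3],1]
    - [[55,16,15],[0,0,5],1]
    - [[80,24,28],[0,0,7],1]
    - [[105,31,42],[0,0,9],1]
    - [[130,39,58],[0,0,11],1]
    - [[155,46,72],[0,0,13],1]
    - [[175,52,84],[0,0,13],1]
    - [[184,55,92],[0,0,13],1]
    - [[186,55,95],[0,0,13],1]
    - [[186,55,95],[0,0,13],1]
    - [[186,55,95],[0,0,13],1]
    - [[186,55,95],[0,0,13],1]

```text
time: 1.4
ee_pos: [0.6052, 0.1852, 0.1563]
tcp_rot: [179.9, -0.0, 77.0]
wrist_force: [-0.4, -0.5, 0.4]
opening: 0.0001
grasp_force: 0.0
```

Run:
```python
from h import *
o=telemetry.get_obs(); print(o["time"],o["ee_pos"],o["tcp_rot"],o["wrist_force"],o["opening"])
p,d=camera("side"); q,_=camera("scene")
f=lambda a:cv2.resize(a,(400,400),interpolation=cv2.INTER_CUBIC)
cv2.imwrite("pics/c2.png",np.hstack([f(p[140:320,160:340]),f(q[110:250,240:380])])[:,:,::-1])
```

```text
1.4 [0.60521686 0.18521903 0.1562803 ] [ 1.79934434e+02 -2.88630119e-02  7.69500421e+01] [-0.39175541 -0.46431444  0.35981059] 0.00010209272054705496
```

View pics/c2.png

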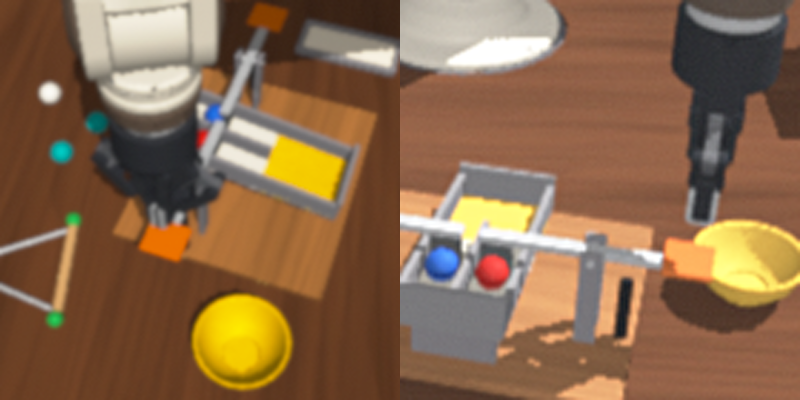

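The shut fingers stand above the left paddle and well clear of the bowl. Pressing down now, in stages.

play_rows:
  increments:
    - [[0,0,12],[0,0,0],1]
    - [[0,0,24],[0,0,0],1]
    - [[0,0,32],[0,0,0],1]
    - [[0,0,37],[0,0,0],1]
    - [[0,0,42],[0,0,0],1]
    - [[0,0,47],[0,0,0],1]
    - [[0,0,52],[0,0,0],1]
    - [[0,0,57],[0,0,0],1]
    - [[0,0,57],[0,0,0],1]
    - [[0,0,57],[0,0,0],1]

```text
time: 2.5
ee_pos: [0.6051, 0.186, 0.0982]
tcp_rot: [180.0, -0.0, 77.0]
wrist_force: [-0.3, 1.0, -0.3]
opening: 0.0002
grasp_force: 0.0
```

Run:
```python
from h import *
o=telemetry.get_obs(); print(o["time"],o["ee_pos"],o["wrist_force"],o["torque"])
p,d=camera("side"); q,_=camera("scene")
f=lambda a:cv2.resize(a,(400,400),interpolation=cv2.INTER_CUBIC)
cv2.imwrite("pics/c3.png",np.hstack([f(p[140:320,160:340]),f(q[110:250,240:380])])[:,:,::-1])
o=telemetry.get_obs(); print(o["time"],o["ee_pos"],o["wrist_force"])
```

```text
2.5 [0.60511416 0.1860116  0.09818889] [-0.33610171  1.0306722  -0.25832005] [ 0.02773929 -0.02075212  0.01016052]
2.6 [0.60504195 0.18609251 0.09827104] [-0.20639443  0.60937566  0.77210457]
```

View pics/c3.png

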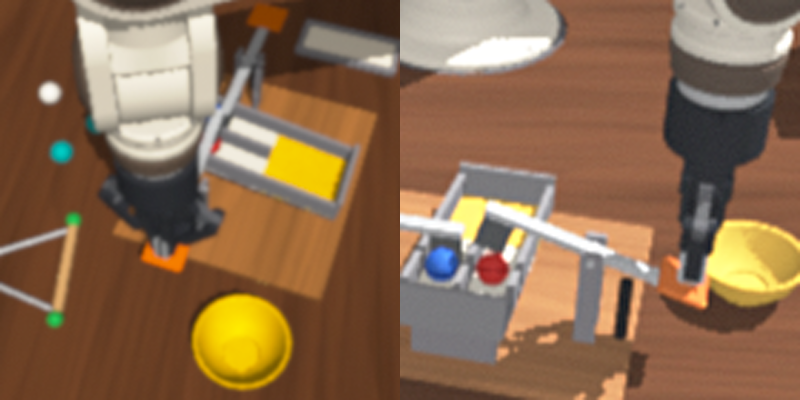

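The paddle is pressed and the gate partly lifted, with the fingers centred on the paddle. The red ball has not rolled yet, so I'll go further.

play_rows:
  increments:
    - [[0,0,3],[0,0,0],1]
    - [[0,0,6],[0,0,0],1]
    - [[0,0,8],[0,0,0],1]
    - [[0,0,9],[0,0,0],1]
    - [[0,0,9],[0,0,0],1]
    - [[0,0,9],[0,0,0],1]
    - [[0,0,9],[0,0,0],1]
    - [[0,0,9],[0,0,0],1]
    - [[0,0,9],[0,0,0],1]
    - [[0,0,9],[0,0,0],1]
    - [[0,0,9],[0,0,0],1]
    - [[0,0,9],[0,0,0],1]

```text
time: 3.8
ee_pos: [0.605, 0.186, 0.0893]
tcp_rot: [180.0, -0.0, 77.0]
wrist_force: [0.5, -1.3, 3.2]
opening: -0.0001
grasp_force: 1.4
```

Run:
```python
from h import *
p,d=camera("side"); q,_=camera("scene")
f=lambda a:cv2.resize(a,(400,400),interpolation=cv2.INTER_CUBIC)
cv2.imwrite("pics/c4.png",np.hstack([f(p[140:320,160:340]),f(q[110:250,240:380])])[:,:,::-1])
o=telemetry.get_obs(); print(o["time"],o["ee_pos"],o["wrist_force"])
```

```text
3.9 [0.60503428 0.18599747 0.08928081] [ 1.50915555 -0.60868907  3.47086503]
```

View pics/c4.png

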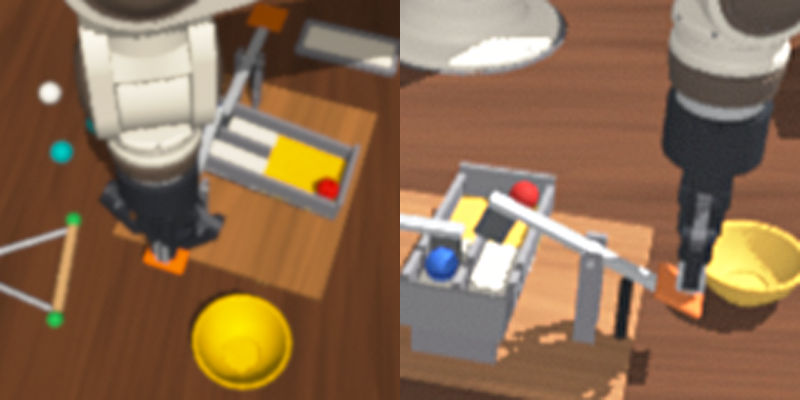

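The red ball is in the tray and the blue one is still behind its gate. I'll raise the tool slowly and retreat upward.

play_rows:
  increments:
    - [[0,0,-5],[0,0,0],1]
    - [[0,0,-10],[0,0,0],1]
    - [[0,0,-15],[0,0,0],1]
    - [[0,0,-20],[0,0,0],1]
    - [[0,0,-25],[0,0,0],1]
    - [[0,0,-30],[0,0,0],1]
    - [[0,0,-36],[0,0,0],1]
    - [[0,0,-45],[0,0,0],1]
    - [[0,0,-60],[0,0,0],1]
    - [[0,0,-80],[0,0,0],1]
    - [[0,0,-100],[0,0,0],1]
    - [[0,0,-115],[0,0,0],1]
    - [[0,0,-120],[0,0,0],1]
    - [[0,0,-120],[0,0,0],1]
    - [[0,0,-120],[0,0,0],1]
    - [[0,0,-120],[0,0,0],1]
    - [[0,0,-120],[0,0,0],1]

```text
time: 5.6
ee_pos: [0.6047, 0.1859, 0.2085]
tcp_rot: [-179.9, 0.0, 77.0]
wrist_force: [-0.1, -0.0, -0.3]
opening: 0.0001
grasp_force: 0.0
```

Run:
```python
from h import *
p,d=camera("side"); q,_=camera("scene")
f=lambda a:cv2.resize(a,(400,400),interpolation=cv2.INTER_CUBIC)
cv2.imwrite("pics/c5.png",np.hstack([f(p[140:320,160:340]),f(q[110:250,240:380])])[:,:,::-1])
o=telemetry.get_obs(); print(o["time"],o["ee_pos"],o["wrist_force"])
```

```text
5.7 [0.60481463 0.18597532 0.20873096] [-0.1140195   0.29632981 -0.05882637]
```

View pics/c5.png

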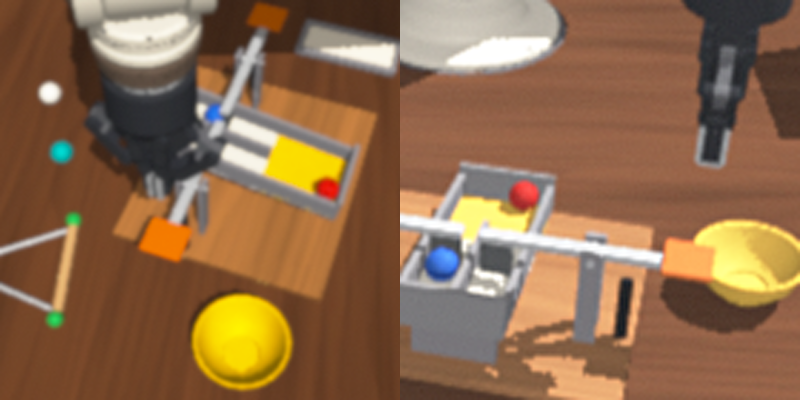

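The paddle is back up and the gate shut. The red ball is in the tray, the blue ball hasn't moved, and the arm is clear.

```bash
python3 -c "
from h import *
print(workorder.job_done())"
```

```text
the job is handed in; nothing more can be done
None
```

The red ball is in the yellow tray, the left paddle is back up with its gate shut, the blue ball and its paddle were left alone, and the job was handed in at about 5.7 s.

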